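Park the PCR plates on their cooling blocks

TASK

The PCR plates must stay cold while the gel runs: set the blue plate on the cooling block with the blue base and the orange plate on the one with the orange base, chamfered corners matched so that each skirt drops fully down over the block, then close each plate with the lid of its own colour, seated the same way round. The plates are filled, so keep them level, and leave the white spare plate, the flask and the gel comb where they are.

Things in the scene. Friction and masses are not known exactly. Their poses are not given: they have to be found in the camera images.
- blue_block: Fixed cooling block: bare aluminium, 48 dark holes on top, 82 mm (x) by 64 (y), 30 high, in a blue base 100 by 82, 10 high; corners of the -x end chamfered 12 mm. At 24 mm a 4 mm ledge round a raised deck (74 by 56). A plate's skirt fits over it with 2 mm play, -x end over -x end: fully down its origin is 24 mm above the block's; reversed it sits askew. Origin: centre of underside, z up.
- orange_block: Fixed cooling block: bare aluminium, 48 dark holes on top, 82 mm (x) by 64 (y), 30 high, in a orange base 100 by 82, 10 high; corners of the -x end chamfered 12 mm. At 24 mm a 4 mm ledge round a raised deck (74 by 56). A plate's skirt fits over it with 2 mm play, -x end over -x end: fully down its origin is 24 mm above the block's; reversed it sits askew. Origin: centre of underside, z up.
- blue_plate: Loose 48-well plate, blue frame, white wells on top, 60 g; starts upright. 82 mm (x) by 64 (y), 20 high; both corners of its -x end chamfered 12 mm. Skirt 0-14 mm, hollow (78 by 60, 11 deep); above it a 4 mm ledge round a 6 mm raised, rimmed deck (74 by 56, same chamfers). Grip across y by the skirt, fingertips 4 mm above the underside, 10 N. Origin: centre of underside, z up.
- orange_plate: Loose 48-well plate, orange frame, white wells on top, 60 g; starts upright. 82 mm (x) by 64 (y), 20 high; both corners of its -x end chamfered 12 mm. Skirt 0-14 mm, hollow (78 by 60, 11 deep); above it a 4 mm ledge round a 6 mm raised, rimmed deck (74 by 56, same chamfers). Grip across y by the skirt, fingertips 4 mm above the underside, 10 N. Origin: centre of underside, z up.
- blue_lid: Loose blue plastic lid, smooth top, 35 g; starts right way up. Outline as the plates (82 by 64 mm, -x corners chamfered), 12 high, hollow below (78 by 60, 10 deep). Fits over a plate's deck with 2 mm play and rests on its ledge, chamfers matched: origin then 14 mm above the plate's. Grip as a plate. Origin: centre of underside, z up.
- orange_lid: Loose orange plastic lid, smooth top, 35 g; starts right way up. Outline as the plates (82 by 64 mm, -x corners chamfered), 12 high, hollow below (78 by 60, 10 deep). Fits over a plate's deck with 2 mm play and rests on its ledge, chamfers matched: origin then 14 mm above the plate's. Grip as a plate. Origin: centre of underside, z up.
- spare_plate: Unused PCR plate with a white frame, same shape and size as the other plates (82 by 64 by 20 mm), loose. To be left alone. Origin: centre of the underside, z up.
- flask: Empty conical glass flask standing at the left of the work, 82 mm wide at the foot, 115 mm high, loose. To be left alone. Origin: centre of the underside, z up.
- comb: Dark purple gel comb lying flat at the right of the work, 40 by 80 mm, 5 mm thick, loose; its teeth point to its +x. To be left alone. Origin: middle of its underside, z up.

How it is judged:
By the outcome, as a careful person would: the job done as asked, in the order asked, and still so for the second after the job is handed in, with the robot touching nothing.
It also fails if it takes over 102 s, if anything falls off the work surface, if the arm or the gripper's body presses on something with over 40 N, if the wrist force passes 120 N, or if a joint passes its speed limit or range.

ROBOT

A 6-joint arm with a two-finger parallel gripper is mounted at the origin on the work surface. World frame = base frame: x ahead of the robot, y to its left, z up, the work surface at z = 0. Lengths are in mm, angles in rad, forces in N, time in s.
With the tool pointing down it reaches from about 350 to 775 mm from the base axis. Payload 7.3 kg.
Tool frame: the origin (TCP) lies at the very end of the fingers, on their centre line; the grasp point (between the pads) lies 19 mm behind it; z points along the fingers, y is the line along which they close (so a half turn about z gives the same grasp; the last joint's range is limited). The gripper opens to 92 mm and grips with 3 to 60 N. Pads are 19 mm wide; open, the fingers measure 130 mm over their backs; the gripper's body (75 mm by 190 mm) begins 47 mm behind the grasp point.
Start: joints at [-1.3, 0.342, 1.524, -0, 1.275, -0.146], TCP at [212.563, -480.064, 226.741] pointing down, gripper open.
Joint ranges: [-2.53, 2.53], [-0.77, 2.02], [0.04, 2.7], [-1, 4.14], [0.28, 2.66], [-3.11, 3.11]. Speed limits (rad/s): [2.57, 2.57, 3.14, 3.14, 3.14, 3.14].

INTERFACE

Orientations are given as [roll, pitch, yaw] about the fixed x, y, z axes, in that order (R = Rz(yaw) Ry(pitch) Rx(roll)).
In Python, from plant import get_obs, vision, workorder gives the robot as it stands.
- The arm moves only by the shell command python3 -m pendant 'ROWS' [OPENING]. ROWS is a JSON object of lists of equal length, an entry for each row: "dp": the shift along the tool's x, y, z in m, a list of three; "rotation": the turn, a rotation vector about the tool's x, y, z in rad, a list of three. A call has 1 to 8 rows; each row is the pose to reach, as a shift and turn from the pose commanded when the call began, along the tool's axes at that moment; what a row does not reach only later rows make up. A row lasts 1/8 s, in which the tool goes at most 62.5 mm and 10.7 degrees, less where a joint would pass 70% of its speed; a pose out of reach is approached as far as the arm can. A call with a gripper value outside its range is refused whole. OPENING is the finger opening in m, from 0 to 0.0918, set as the call begins (- or left out, the last holds). The fingers move at their own pace and stop on an object; the grip force is fixed at half the most. Time passes only in rows, so rows that repeat a pose let the fingers close. It gives the time, the measured TCP pose, the force, the opening and the grip force at its end, in the units of the state.
- get_obs(): the state, without advancing time (a new reading comes with each control period).
- vision.capture(name): name is "scene" or "top" or "wrist"; returns a dict with "pixels" (400x640x3 uint8, red, green, blue), "vfov" (degrees; the focal length in pixels is half the picture's height over the tangent of half this angle, whatever the lens; pixels are square), "cx", "cy" (the principal point, pixels), "dist" ([k1, k2, p1, p2, k3] as OpenCV has them; the pictures are not rectified), "pose" (4x4, takes a point from camera to world coordinates); the wrist camera has in their place "T_tool_cam" (4x4, takes a point from camera to tool coordinates, whose origin is the TCP and whose axes are the flange's). Camera axes: x right, y up, looking along -z (the intrinsics and any distortion apply to the point x, -y, -z); pixel columns grow to the right and rows downward; lengths in mm; the calibration is good to about 2 mm. A picture is of the moment at which its call begins: read the wrist's pose just before it. There is no depth.
- workorder.close_job(): hands the job in; it is judged then, once.
The state is a dict: "time": time; "joint_positions": joint angles; "dq": joint speeds; "tau": joint torques, N m; "tool_pos": TCP position; "tcp_rot": TCP orientation; "contact_force": force on the tool from outside, world axes, zero at the start; "moment": the same for the moment, N m; "grip_width": finger opening in mm; "finger_force": force on a finger pad.
Only numpy, scipy, OpenCV 4.12 (cv2) and the standard library are available. Lean on these libraries where they do the work, as an engineer would, in place of code of your own. Each camera call takes 0.05 s, during which the arm holds its last target. There are 200 camera calls.

## Working session

There is one attempt and no reset: what is moved stays moved. The work goes in short steps, Python scripts to look and compute and a shell command to move; the robot and the scene stay as the last step left them, time stands still between calls to the robot, and variables do not carry over. Pictures are saved under pics/ and viewed, at most 14 in all, crops included, and the job is handed in when it is done.

```bash
ls; mkdir -p pics
python3 - <<'E'
from plant import get_obs, vision
import cv2, numpy as np
o=get_obs();print({k:np.round(v,3).tolist() for k,v in o.items()})
for n in("top","scene"):
    c=vision.capture(n);cv2.imwrite(f"pics/{n}0.png",c["pixels"][:,:,::-1]);np.save(f"pics/{n}0.npy",c,allow_pickle=True)
    print(n,{k:np.round(v,3).tolist() for k,v in c.items() if k!="pixels"})
E
```

```text
pics
{'time': 0.0, 'joint_positions': [-1.3, 0.343, 1.525, -0.0, 1.275, -0.146], 'dq': [0.002, 0.0, 0.0, 0.001, -0.001, -0.001], 'tau': [0.001, -43.125, -24.422, 0.072, 0.056, -0.0], 'tool_pos': [212.441, -479.657, 226.072], 'tcp_rot': [-3.14, -0.0, 0.417], 'contact_force': [-0.058, -0.278, -0.204], 'moment': [0.002, -0.022, 0.043], 'finger_force': 0.0, 'grip_width': 91.864}
top {'vfov': 52.873, 'cx': 321.625, 'cy': 196.796, 'dist': [-0.082, 0.0, 0.0, 0.0, 0.0], 'pose': [[-0.027, 0.991, -0.133, 351.727], [-1.0, -0.026, 0.008, 4.287], [0.005, 0.133, 0.991, 1365.662], [0.0, 0.0, 0.0, 1.0]]}
scene {'vfov': 48.993, 'cx': 324.372, 'cy': 199.723, 'dist': [0.029, 0.0, 0.0, 0.0, 0.0], 'pose': [[0.859, -0.377, 0.346, 1004.581], [0.512, 0.644, -0.569, -790.068], [-0.008, 0.666, 0.746, 1057.341], [0.0, 0.0, 0.0, 1.0]]}
```

View pics/top0.png

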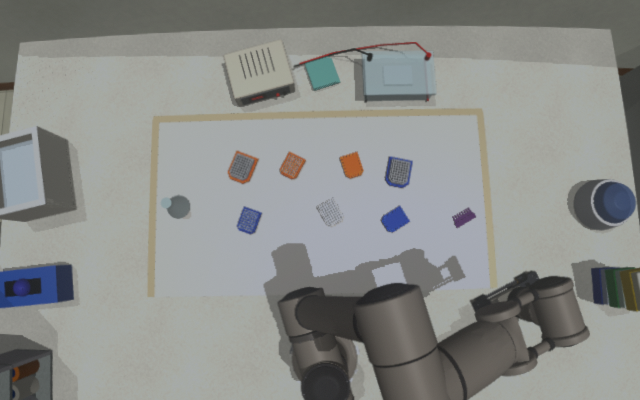

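View pics/scene0.png

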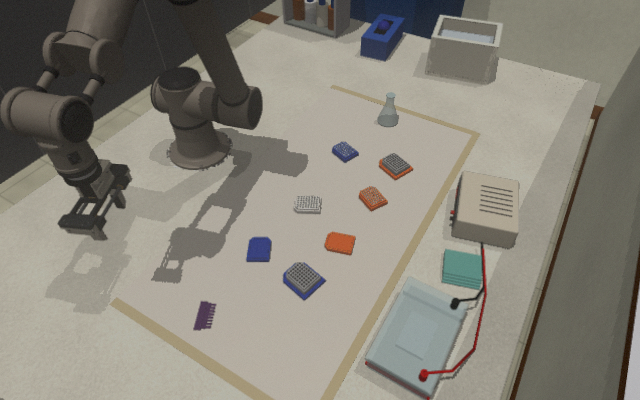

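Top view: orange block (243,167), orange plate (292,165), orange lid (351,165), blue block (399,171), blue plate (249,220), spare (330,211), blue lid (395,219), flask (178,206), comb (464,217). The scene view agrees. Next I'll get coarse poses from the colour masks.

```bash
cat > h.py <<'E'
import cv2, numpy as np
from scipy.spatial.transform import Rotation as R
from plant import get_obs, vision
H={'plate':14,'lid':12,'block':10}
def rays(c,uv):
    f=200/np.tan(np.radians(c["vfov"])/2)
    K=np.array([[f,0,c["cx"]],[0,f,c["cy"]],[0,0,1]])
    n=cv2.undistortPoints(np.float64(uv).reshape(-1,1,2),K,np.float64(c["dist"])).reshape(-1,2)
    return np.c_[n[:,0],-n[:,1],-np.ones(len(n))]@c["pose"][:3,:3].T
def cast(c,uv,z):
    d=rays(c,uv);p=c["pose"][:3,3]
    return (p+d*((z-p[2])/d[:,2])[:,None])[:,:2]
def project(c,P):
    q=(np.atleast_2d(P)-c["pose"][:3,3])@c["pose"][:3,:3]
    f=200/np.tan(np.radians(c["vfov"])/2)
    K=np.array([[f,0,c["cx"]],[0,f,c["cy"]],[0,0,1]])
    return cv2.projectPoints(np.c_[q[:,0],-q[:,1],-q[:,2]],np.zeros(3),np.zeros(3),K,np.float64(c["dist"]))[0].reshape(-1,2)
def mask(c,col):
    h=cv2.cvtColor(np.ascontiguousarray(c["pixels"]),cv2.COLOR_RGB2HSV)
    return cv2.inRange(h,*{'blue':((108,110,40),(128,255,255)),'orange':((3,120,60),(18,255,255))}[col])
def wrist():
    o=get_obs();c=dict(vision.capture("wrist"))
    T=np.eye(4);T[:3,:3]=R.from_euler('xyz',o["tcp_rot"]).as_matrix();T[:3,3]=o["tool_pos"]
    c["pose"]=T@c["T_tool_cam"];return c,o
def fit(c,cnt,z):
    """centre, yaw of +x, long, short side, centroid shift; outline at height z"""
    P=cast(c,cv2.convexHull(cnt).reshape(-1,2)+0.0,z).astype(np.float32)
    (x,y),(w,h),a=cv2.minAreaRect(P);a=np.radians(a)
    if w<h:a+=np.pi/2;w,h=h,w
    m=cv2.moments(cv2.convexHull(P));g=np.array([m['m10'],m['m01']])/m['m00']-[x,y]
    s=g@[np.cos(a),np.sin(a)]
    if s<0:a+=np.pi
    a=(a+np.pi)%(2*np.pi)-np.pi
    return np.round([x,y,np.degrees(a),w,h,abs(s)],1)
def find(c,col,amin):
    m=cv2.morphologyEx(mask(c,col),cv2.MORPH_CLOSE,np.ones((3,3)))
    return [k for k in cv2.findContours(m,cv2.RETR_EXTERNAL,cv2.CHAIN_APPROX_NONE)[0] if cv2.contourArea(k)>amin]
E
python3 - <<'E'
from h import *
c=np.load("pics/top0.npy",allow_pickle=True).item()
for col in("blue","orange"):
    for k in find(c,col,200):
        m=k.mean((0,1))
        if 150<m[0]<490 and 110<m[1]<290: print(col,m.round(),fit(c,k,12))
w,o=wrist();np.save("pics/w.npy",w["T_tool_cam"]);print(w["T_tool_cam"].round(3),{k:w[k] for k in("vfov","cx","cy","dist")})
cv2.imwrite("pics/c0.png",cv2.resize(c["pixels"][140:240,220:490,::-1],None,fx=2.96,fy=2.96,interpolation=2))
E
```

```text
blue [248. 220.] [458.7 242.8 -20.8  77.8  61.1   1.3]
blue [395. 219.] [ 449.7 -250.6  -60.2   80.7   62.3    1.2]
orange [351. 164.] [ 640.4 -112.6   16.    79.2   62.6    1.5]
orange [292. 165.] [643.6  93.2 -28.3  77.8  62.4   0.7]
[[-1.00000e-03  9.65000e-01  2.63000e-01  7.05840e+01]
 [ 1.00000e+00  1.00000e-03  1.00000e-03  3.79000e-01]
 [ 0.00000e+00  2.63000e-01 -9.65000e-01 -1.57518e+02]
 [ 0.00000e+00  0.00000e+00  0.00000e+00  1.00000e+00]] {'vfov': 59.391280354690664, 'cx': 318.40951361833476, 'cy': 196.4418581053397, 'dist': array([-0.07398101,  0.        ,  0.        ,  0.        ,  0.        ])}
```

View pics/c0.png

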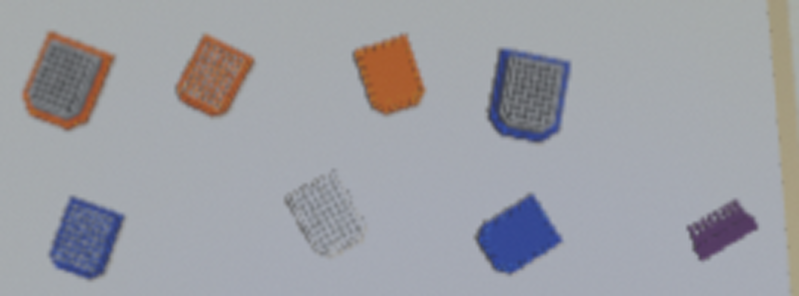

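All four loose pieces and both blocks have their chamfered ends towards −x, which matches the fitted yaws. I need coarse positions for the blocks, then a route helper.

```bash
cat >> h.py <<'E'
def go(x,y,z,yaw):
    """shift and turn from here to a pointing-down pose, tool axes (m, rad)"""
    o=get_obs();A=R.from_euler('xyz',o["tcp_rot"])
    B=R.from_euler('xyz',[np.pi,0,np.radians(yaw)])
    print("dp",(A.inv().apply(np.array([x,y,z])-o["tool_pos"])/1000).round(4).tolist(),"rot",(A.inv()*B).as_rotvec().round(4).tolist(),"t",round(o["time"],2))
def view(p,yaw,z=130,off=55):
    y=np.radians(yaw);go(p[0]-off*np.cos(y),p[1]-off*np.sin(y),z,yaw)
def look(col,z,name=None):
    c,o=wrist();print(np.round(o["tool_pos"],1),np.degrees(o["tcp_rot"]).round(2),o["time"])
    for k in find(c,col,1500): print(col,k.mean((0,1)).round(),fit(c,k,z))
    if name: cv2.imwrite(f"pics/{name}.png",c["pixels"][:,:,::-1])
E
python3 - <<'E'
from h import *
c=np.load("pics/top0.npy",allow_pickle=True).item()
for col,u,v in(("blue",399,171),("orange",243,167)):
    m=mask(c,col);z=np.zeros_like(m);z[v-25:v+25,u-22:u+22]=m[v-25:v+25,u-22:u+22]
    p=cv2.findNonZero(z);print(col,fit(c,p,10))
print(cast(c,[[178,208],[330,211],[464,217]],5))
view([625,-250],-10)
E
```

```text
blue [ 612.6 -272.   -12.8   95.4   79.     1.7]
orange [642.3 265.4 -22.4  96.7  80.1   2. ]
[[ 508.42461051  486.79385113]
 [ 485.02061422  -34.03268737]
 [ 451.8387478  -493.51443282]]
dp [0.4245, -0.0736, 0.0964] rot [-0.0011, 0.0002, 0.5914] t 0.15
```

```bash
python3 -c "
from h import *
view([612.6,-272],-12.8)"
```

```text
dp [0.4059, -0.0607, 0.0963] rot [-0.0011, 0.0002, 0.6402] t 0.15
```

```bash
python3 -m pendant '{"dp":[[0.406,-0.061,0.096],[0.406,-0.061,0.096],[0.406,-0.061,0.096],[0.406,-0.061,0.096],[0.406,-0.061,0.096],[0.406,-0.061,0.096],[0.406,-0.061,0.096],[0.406,-0.061,0.096]],"rotation":[[0,0,0.64],[0,0,0.64],[0,0,0.64],[0,0,0.64],[0,0,0.64],[0,0,0.64],[0,0,0.64],[0,0,0.64]]}'; python3 -m pendant '{"dp":[[0,0,0],[0,0,0],[0,0,0]],"rotation":[[0,0,0],[0,0,0],[0,0,0]]}'
python3 -c "
from h import *
look('blue',10,'w1')"
```

```text
time: 1.15
tool_pos: [561.2, -256.4, 128.6]
tcp_rot: [-3.14, 0.002, -0.218]
contact_force: [0.6, 0.1, -0.4]
grip_width: 91.9
finger_force: 0.0
time: 1.52
tool_pos: [558.4, -261.1, 131.3]
tcp_rot: [3.141, -0.001, -0.225]
contact_force: [0.3, 0.9, 0.3]
grip_width: 91.8
finger_force: 0.0
[ 558.4 -261.1  131.3] [ 1.7997e+02 -4.0000e-02 -1.2900e+01] 1.525
blue [334. 311.] [ 439.8 -252.    76.9   92.9   35.1    5.3]
blue [316. 112.] [ 612.7 -271.9  -13.    98.2   81.2    1.6]
```

View pics/w1.png

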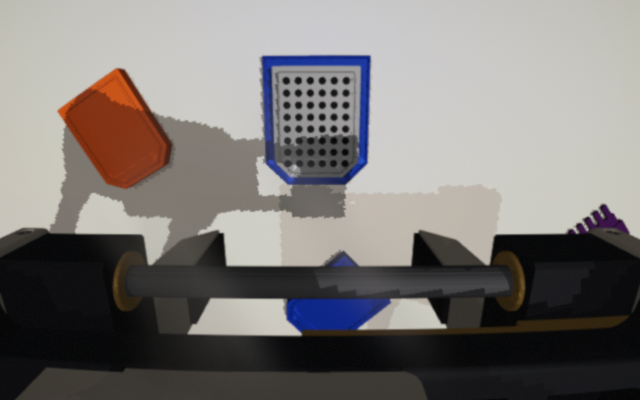

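The picture shows the blue block at (316,112), with its chamfers towards the gripper. The fit gives 98×81 mm against the true 100×82, so its pose is good: (612.7, −271.9, −13.0°). Orange block next.

```bash
python3 -c "
from h import *
view([642.3,265.4],-22.4)"
```

```text
dp [-0.0899, -0.5409, 0.001] rot [0.0003, -0.0007, 0.166] t 1.57
```

```bash
python3 -m pendant '{"dp":[[-0.01,-0.06,0],[-0.02,-0.12,0],[-0.03,-0.18,0],[-0.04,-0.24,0],[-0.05,-0.3,0],[-0.06,-0.36,0],[-0.07,-0.42,0],[-0.08,-0.48,0]],"rotation":[[0,0,0.02],[0,0,0.04],[0,0,0.06],[0,0,0.08],[0,0,0.1],[0,0,0.12],[0,0,0.14],[0,0,0.166]]}'; python3 -m pendant '{"dp":[[-0.01,-0.061,0],[-0.01,-0.061,0],[-0.01,-0.061,0],[-0.01,-0.061,0]],"rotation":[[0,0,0],[0,0,0],[0,0,0],[0,0,0]]}'
python3 -c "
from h import *
look('orange',10)
view([458.7,242.8],-20.8)"
```

```text
time: 2.58
tool_pos: [587.5, 227.2, 131.2]
tcp_rot: [-3.141, -0.001, -0.391]
contact_force: [0.7, -0.4, -0.2]
grip_width: 92.0
finger_force: 0.0
time: 3.08
tool_pos: [601.4, 284.4, 130.9]
tcp_rot: [3.141, -0.0, -0.391]
contact_force: [1.2, -0.7, 0.7]
grip_width: 92.0
finger_force: 0.0
[601.4 284.4 130.9] [179.98  -0.   -22.41] 3.075
orange [318. 126.] [642.7 267.3 -22.5  98.9  81.7   1.7]
orange [527.  47.] [644.6  95.2 151.1  83.6  69.6   1.7]
dp [-0.1711, 0.0946, 0.001] rot [0.0002, -0.0002, -0.0283] t 3.12
```

```bash
python3 -m pendant '{"dp":[[-0.057,0.032,0],[-0.114,0.063,0],[-0.171,0.095,0],[-0.171,0.095,0],[-0.171,0.095,0],[-0.171,0.095,0]],"rotation":[[0,0,-0.028],[0,0,-0.028],[0,0,-0.028],[0,0,-0.028],[0,0,-0.028],[0,0,-0.028]]}'
python3 -c "
from h import *
look('blue',14,'w2')"
```

```text
time: 3.88
tool_pos: [408.9, 263.1, 131.1]
tcp_rot: [-3.14, -0.002, -0.362]
contact_force: [-0.7, 0.0, 0.3]
grip_width: 91.5
finger_force: 0.0
[408.9 263.1 131.1] [-1.7992e+02 -1.0000e-01 -2.0760e+01] 3.875
blue [319. 118.] [459.1 243.8 -20.4  81.   63.1   1.1]
```

View pics/w2.png

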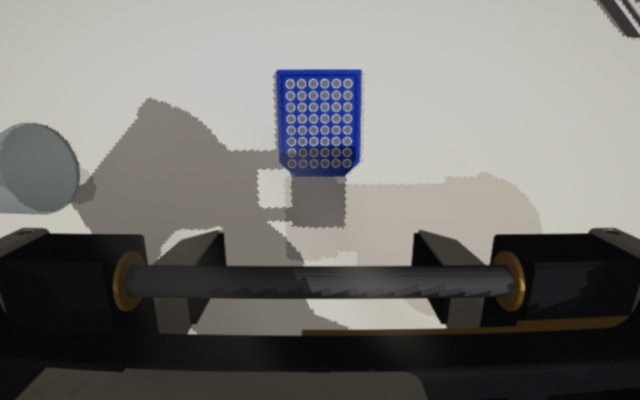

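The picture shows the blue plate at (319,118), chamfers towards the gripper, measured 81×63 mm. The flask is well to the left. Its pose is (459.1, 243.8, −20.4°).

```bash
python3 -c "
from h import *
go(459.1,243.8,4,-20.4)"
```

```text
dp [0.0538, 0.0003, 0.1269] rot [-0.0009, -0.0012, -0.0063] t 3.92
```

```bash
python3 -m pendant '{"dp":[[0.054,0,0.03],[0.054,0,0.06],[0.054,0,0.08],[0.054,0,0.1],[0.054,0,0.115],[0.054,0,0.127],[0.054,0,0.127],[0.054,0,0.127]],"rotation":[[0,0,-0.006],[0,0,-0.006],[0,0,-0.006],[0,0,-0.006],[0,0,-0.006],[0,0,-0.006],[0,0,-0.006],[0,0,-0.006]]}' 0.0918
python3 -c "
from h import *
go(459.1,243.8,4,-20.4)"
```

```text
time: 4.92
tool_pos: [458.0, 244.2, 4.2]
tcp_rot: [-3.141, -0.001, -0.355]
contact_force: [-0.4, -0.3, 0.6]
grip_width: 91.8
finger_force: 0.0
dp [0.0012, -0.0001, 0.0002] rot [-0.0005, -0.0008, 0.0009] t 4.92
```

```bash
python3 -m pendant '{"dp":[[0.001,0,0],[0.001,0,0],[0.001,0,0],[0.001,0,0],[0.001,0,0],[0.001,0,0]],"rotation":[[0,0,0],[0,0,0],[0,0,0],[0,0,0],[0,0,0],[0,0,0]]}' 0.055 && python3 -m pendant '{"dp":[[0,0,0],[0,0,0],[0,0,-0.01],[0,0,-0.03],[0,0,-0.06],[0,0,-0.1],[0,0,-0.1],[0,0,-0.1]],"rotation":[[0,0,0],[0,0,0],[0,0,0],[0,0,0],[0,0,0],[0,0,0],[0,0,0],[0,0,0]]}'
python3 -c "
from h import *
go(612.7,-271.9,104,-13)
c,o=wrist();cv2.imwrite('pics/w3.png',c['pixels'][:,:,::-1])"
```

```text
time: 5.68
tool_pos: [458.5, 243.7, 3.9]
tcp_rot: [-3.141, -0.0, -0.355]
contact_force: [-0.8, -0.3, 3.5]
grip_width: 63.6
finger_force: 30.0
time: 6.68
tool_pos: [458.0, 243.5, 103.3]
tcp_rot: [3.141, 0.001, -0.355]
contact_force: [-0.6, -1.1, -1.9]
grip_width: 63.5
finger_force: 30.0
dp [0.3243, 0.4294, -0.0006] rot [0.0005, 0.0006, -0.1283] t 6.67
```

View pics/w3.png

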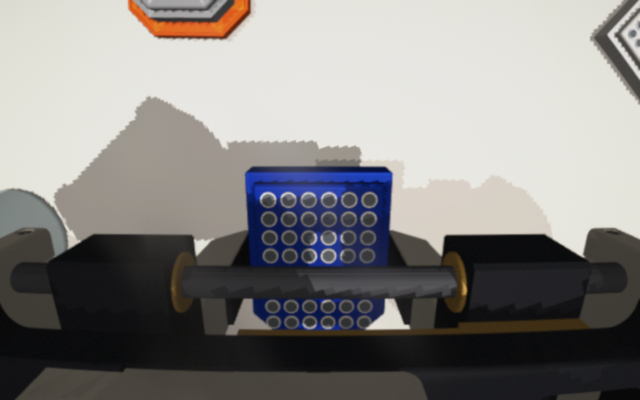

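The picture shows the blue plate held level between the fingers. Now I'll carry it to the blue block.

```bash
python3 -m pendant '{"dp":[[0.03,0.04,0],[0.065,0.085,0],[0.105,0.14,0],[0.145,0.195,0],[0.185,0.25,0],[0.225,0.3,0],[0.265,0.35,0],[0.3,0.395,0]],"rotation":[[0,0,0],[0,0,0],[0,0,0],[0,0,0],[0,0,0],[0,0,0],[0,0,0],[0,0,0]]}' && python3 -m pendant '{"dp":[[0.015,0.022,0],[0.024,0.034,0],[0.024,0.034,0],[0.024,0.034,0],[0.024,0.034,0],[0.024,0.034,0],[0.024,0.034,0]],"rotation":[[0,0,-0.04],[0,0,-0.08],[0,0,-0.128],[0,0,-0.128],[0,0,-0.128],[0,0,-0.128],[0,0,-0.128]]}'
python3 -c "
from h import *
go(612.4,-271.9,50,-12.6)"
```

```text
time: 7.72
tool_pos: [597.7, -219.3, 102.0]
tcp_rot: [-3.141, 0.003, -0.355]
contact_force: [1.4, 0.5, -0.1]
grip_width: 64.0
finger_force: 30.0
time: 8.6
tool_pos: [608.7, -257.6, 103.7]
tcp_rot: [3.141, -0.0, -0.227]
contact_force: [-0.7, -0.5, -1.0]
grip_width: 63.2
finger_force: 30.0
dp [0.0068, 0.0131, 0.0537] rot [0.0001, -0.0, -0.0072] t 8.6
```

```bash
python3 -m pendant '{"dp":[[0.007,0.013,0],[0.007,0.013,0],[0.007,0.013,0.02],[0.007,0.013,0.04],[0.007,0.013,0.054],[0.007,0.013,0.054],[0.007,0.013,0.054],[0.007,0.013,0.054]],"rotation":[[0,0,0],[0,0,0],[0,0,0],[0,0,0],[0,0,0],[0,0,0],[0,0,0],[0,0,0]]}'
python3 -c "
from h import *
go(612.4,-271.9,28,-13)"
```

```text
time: 9.6
tool_pos: [613.2, -272.3, 50.7]
tcp_rot: [3.141, -0.002, -0.227]
contact_force: [0.5, 1.7, -0.8]
grip_width: 63.8
finger_force: 30.0
dp [-0.0009, -0.0003, 0.0227] rot [0.0006, -0.0017, -0.0002] t 9.6
```

```bash
python3 -m pendant '{"dp":[[-0.0005,0,0.005],[-0.0005,0,0.01],[-0.0005,0,0.014],[-0.0005,0,0.018],[-0.0005,0,0.021],[-0.0005,0,0.0225],[-0.0005,0,0.0225],[-0.0005,0,0.0225]],"rotation":[[0,0,0],[0,0,0],[0,0,0],[0,0,0],[0,0,0],[0,0,0],[0,0,0],[0,0,0]]}'
```

```text
time: 10.6
tool_pos: [612.1, -271.9, 27.9]
tcp_rot: [3.141, -0.0, -0.227]
contact_force: [-2.4, 1.7, 4.8]
grip_width: 63.7
finger_force: 30.0
```

It reached full depth with only about 5 N. Release, rise, look.

```bash
python3 -m pendant '{"dp":[[0,0,0],[0,0,0],[0,0,0],[0,0,0],[0,0,0]],"rotation":[[0,0,0],[0,0,0],[0,0,0],[0,0,0],[0,0,0]]}' 0.0918 && python3 -m pendant '{"dp":[[0,0,-0.02],[0,0,-0.05],[-0.03,0,-0.08],[-0.055,0,-0.103],[-0.055,0,-0.103],[-0.055,0,-0.103],[-0.055,0,-0.103]],"rotation":[[0,0,0],[0,0,0],[0,0,0],[0,0,0],[0,0,0],[0,0,0],[0,0,0]]}'
python3 -c "
from h import *
look('blue',38,'w4')
view([643.6,93.2],-28.3)"
```

```text
time: 11.22
tool_pos: [612.1, -272.0, 27.1]
tcp_rot: [3.142, 0.0, -0.227]
contact_force: [0.1, 0.7, 0.5]
grip_width: 91.9
finger_force: 0.0
time: 12.1
tool_pos: [558.8, -259.5, 129.3]
tcp_rot: [-3.141, 0.001, -0.227]
contact_force: [-0.1, -0.6, -0.3]
grip_width: 91.9
finger_force: 0.0
[ 558.8 -259.5  129.3] [-1.7998e+02  6.0000e-02 -1.3010e+01] 12.1
blue [336. 311.] [ 460.3 -254.6   76.8   83.1   30.4    4.1]
blue [318. 112.] [ 614.1 -272.3  -12.8   88.8   72.8    1.6]
dp [-0.0497, -0.3772, -0.0006] rot [-0.0002, 0.0014, 0.2669] t 12.15
```

View pics/w4.png

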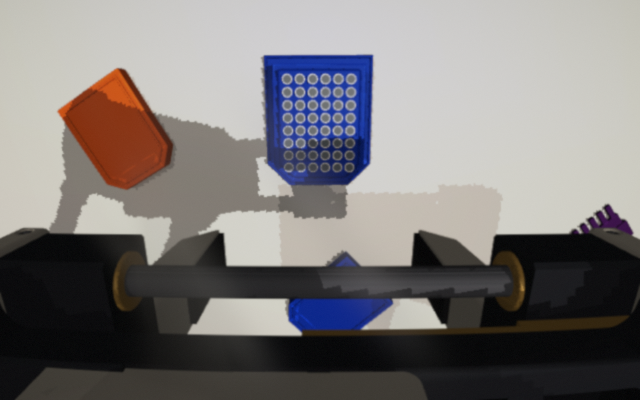

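The plate sits square in the base: wells centred at u=319, base at 318. Orange plate next.

```bash
python3 -m pendant '{"dp":[[-0.008,-0.06,0],[-0.016,-0.12,0],[-0.024,-0.18,0],[-0.032,-0.24,0],[-0.04,-0.3,0],[-0.05,-0.36,0],[-0.05,-0.377,0],[-0.05,-0.377,0]],"rotation":[[0,0,0.05],[0,0,0.1],[0,0,0.15],[0,0,0.2],[0,0,0.267],[0,0,0.267],[0,0,0.267],[0,0,0.267]]}' && python3 -m pendant '{"dp":[[0,0,0],[0,0,0],[0,0,0],[0,0,0]],"rotation":[[0,0,0],[0,0,0],[0,0,0],[0,0,0]]}'
python3 -c "
from h import *
look('orange',14)"
```

```text
time: 13.15
tool_pos: [594.9, 119.7, 129.4]
tcp_rot: [3.141, 0.0, -0.492]
contact_force: [0.9, -1.1, -0.3]
grip_width: 92.2
finger_force: 0.0
time: 13.65
tool_pos: [594.8, 118.4, 130.3]
tcp_rot: [3.142, -0.0, -0.495]
contact_force: [-0.0, -1.2, 0.0]
grip_width: 91.6
finger_force: 0.0
[594.8 118.4 130.3] [ 1.800e+02 -1.000e-02 -2.837e+01] 13.65
orange [149. 186.] [ 657.3  256.5 -112.6   84.    67.5   10.3]
orange [315. 117.] [644.   94.6 -28.7  81.2  63.6   1.1]
orange [553.  18.] [ 621.9  -98.3 -114.7   89.5   42.5    4. ]
```

```bash
python3 -c "
from h import *
go(644,94.6,4,-28.7)"
```

```text
dp [0.0546, -0.0023, 0.1263] rot [0.0, -0.0001, 0.006] t 13.7
```

```bash
python3 -m pendant '{"dp":[[0.055,-0.002,0.03],[0.055,-0.002,0.06],[0.055,-0.002,0.08],[0.055,-0.002,0.1],[0.055,-0.002,0.115],[0.055,-0.002,0.126],[0.055,-0.002,0.126],[0.055,-0.002,0.126]],"rotation":[[0,0,0.006],[0,0,0.006],[0,0,0.006],[0,0,0.006],[0,0,0.006],[0,0,0.006],[0,0,0.006],[0,0,0.006]]}' 0.0918
python3 -c "
from h import *
go(644,94.6,4,-28.7)"
```

```text
time: 14.7
tool_pos: [644.6, 94.7, 4.9]
tcp_rot: [-3.141, -0.001, -0.5]
contact_force: [-0.3, -0.7, -0.2]
grip_width: 92.0
finger_force: 0.0
dp [-0.0005, 0.0004, 0.0009] rot [-0.0005, -0.0012, 0.0008] t 14.7
```

```bash
python3 -m pendant '{"dp":[[0,0,0.0005],[0,0,0.0005],[0,0,0.0005],[0,0,0.0005],[0,0,0.0005],[0,0,0.0005]],"rotation":[[0,0,0],[0,0,0],[0,0,0],[0,0,0],[0,0,0],[0,0,0]]}' 0.055 && python3 -m pendant '{"dp":[[0,0,0],[0,0,0],[0,0,-0.01],[0,0,-0.03],[0,0,-0.06],[0,0,-0.08],[0,0,-0.08],[0,0,-0.08]],"rotation":[[0,0,0],[0,0,0],[0,0,0],[0,0,0],[0,0,0],[0,0,0],[0,0,0],[0,0,0]]}'
python3 -c "
from h import *
go(642.8,267.3,84,-22.5)"
```

```text
time: 15.45
tool_pos: [644.2, 94.7, 3.9]
tcp_rot: [-3.142, -0.0, -0.5]
contact_force: [-0.6, -0.6, 1.2]
grip_width: 63.7
finger_force: 30.0
time: 16.45
tool_pos: [643.5, 94.6, 82.8]
tcp_rot: [3.141, 0.001, -0.5]
contact_force: [-0.7, 0.1, -0.8]
grip_width: 63.9
finger_force: 30.0
dp [-0.0834, -0.1512, -0.0012] rot [0.0008, 0.0013, -0.1075] t 16.45
```

```bash
python3 -m pendant '{"dp":[[-0.015,-0.03,-0.001],[-0.03,-0.06,-0.001],[-0.05,-0.09,-0.001],[-0.066,-0.12,-0.001],[-0.078,-0.142,-0.001],[-0.083,-0.151,-0.001],[-0.083,-0.151,-0.001],[-0.083,-0.151,-0.001]],"rotation":[[0,0,-0.02],[0,0,-0.04],[0,0,-0.06],[0,0,-0.08],[0,0,-0.1],[0,0,-0.108],[0,0,-0.108],[0,0,-0.108]]}' && python3 -m pendant '{"dp":[[0,0,0.01],[0,0,0.02],[0,0,0.03],[0,0,0.034],[0,0,0.034],[0,0,0.034]],"rotation":[[0,0,0],[0,0,0],[0,0,0],[0,0,0],[0,0,0],[0,0,0]]}'
python3 -c "
from h import *
go(642.8,267.3,28,-22.5)"
```

```text
time: 17.45
tool_pos: [643.9, 265.7, 84.6]
tcp_rot: [3.141, 0.0, -0.393]
contact_force: [0.3, -0.5, -1.0]
grip_width: 63.5
finger_force: 30.0
time: 18.2
tool_pos: [644.0, 267.1, 51.1]
tcp_rot: [-3.141, -0.001, -0.392]
contact_force: [-0.4, -0.1, 0.4]
grip_width: 63.7
finger_force: 30.0
dp [-0.0012, 0.0003, 0.0231] rot [-0.0004, -0.0007, 0.0006] t 18.2
```

```bash
python3 -m pendant '{"dp":[[-0.001,0,0.005],[-0.001,0,0.01],[-0.001,0,0.014],[-0.001,0,0.018],[-0.001,0,0.021],[-0.001,0,0.023],[-0.001,0,0.023],[-0.001,0,0.023]],"rotation":[[0,0,0],[0,0,0],[0,0,0],[0,0,0],[0,0,0],[0,0,0],[0,0,0],[0,0,0]]}'
```

```text
time: 19.2
tool_pos: [642.9, 267.4, 27.9]
tcp_rot: [-3.142, -0.0, -0.392]
contact_force: [-0.8, 0.3, 1.1]
grip_width: 63.6
finger_force: 30.0
```

```bash
python3 -m pendant '{"dp":[[0,0,0],[0,0,0],[0,0,0],[0,0,0],[0,0,0]],"rotation":[[0,0,0],[0,0,0],[0,0,0],[0,0,0],[0,0,0]]}' 0.0918 && python3 -m pendant '{"dp":[[0,0,-0.02],[0,0,-0.05],[-0.03,0,-0.08],[-0.055,0,-0.103],[-0.055,0,-0.103],[-0.055,0,-0.103],[-0.055,0,-0.103],[-0.055,0,-0.103]],"rotation":[[0,0,0],[0,0,0],[0,0,0],[0,0,0],[0,0,0],[0,0,0],[0,0,0],[0,0,0]]}'
python3 -c "
from h import *
look('orange',38,'w5')
view([640.4,-112.6],16)"
```

```text
time: 19.82
tool_pos: [642.8, 267.4, 27.7]
tcp_rot: [3.141, -0.0, -0.392]
contact_force: [-0.7, -0.6, -0.6]
grip_width: 91.9
finger_force: 0.0
time: 20.82
tool_pos: [592.2, 287.8, 129.6]
tcp_rot: [3.14, 0.001, -0.393]
contact_force: [-0.3, 0.1, -0.4]
grip_width: 91.8
finger_force: 0.0
[592.2 287.8 129.6] [ 1.7993e+02  6.0000e-02 -2.2520e+01] 20.825
orange [317. 113.] [644.5 266.6 -22.5  88.5  73.4   1.4]
dp [0.1549, 0.3858, -0.0] rot [0.0007, 0.0012, -0.6721] t 20.88
```

View pics/w5.png

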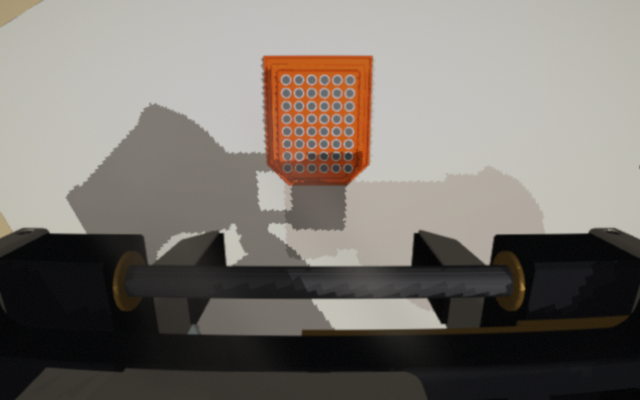

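The orange plate is seated square (wells and base both centred near u=317). Orange lid next.

```bash
python3 -m pendant '{"dp":[[0.022,0.055,0],[0.045,0.11,0],[0.067,0.165,0],[0.09,0.22,0],[0.11,0.275,0],[0.132,0.33,0],[0.155,0.386,0],[0.155,0.386,0]],"rotation":[[0,0,-0.1],[0,0,-0.2],[0,0,-0.3],[0,0,-0.4],[0,0,-0.5],[0,0,-0.6],[0,0,-0.672],[0,0,-0.672]]}' && python3 -m pendant '{"dp":[[0,0,0],[0,0,0],[0,0,0],[0,0,0],[0,0,0]],"rotation":[[0,0,0],[0,0,0],[0,0,0],[0,0,0],[0,0,0]]}'
python3 -c "
from h import *
look('orange',12,'w6')"
```

```text
time: 21.88
tool_pos: [587.4, -132.3, 130.3]
tcp_rot: [3.141, 0.0, 0.274]
contact_force: [0.9, 0.4, -1.0]
grip_width: 91.6
finger_force: 0.0
time: 22.5
tool_pos: [587.7, -127.1, 130.8]
tcp_rot: [3.141, -0.0, 0.28]
contact_force: [-0.2, 0.2, 0.8]
grip_width: 91.7
finger_force: 0.0
[ 587.7 -127.1  130.8] [179.99  -0.    16.07] 22.5
orange [319. 115.] [ 641.1 -112.1   16.3   81.3   63.8    1. ]
```

View pics/w6.png

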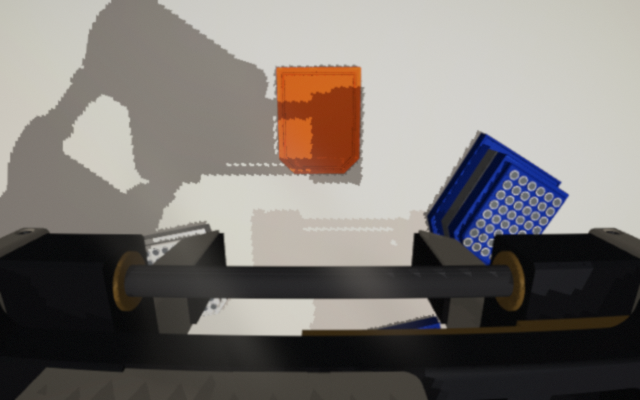

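The picture shows the orange lid at (319,115), chamfers towards the gripper, measured 81.3×63.8 mm. The blue block is clear on the right.

```bash
python3 -c "
from h import *
go(641.1,-112.1,4,16.3)"
```

```text
dp [0.0555, 0.0002, 0.1268] rot [0.0001, -0.0001, -0.0043] t 22.55
```

```bash
python3 -m pendant '{"dp":[[0.055,0,0.03],[0.055,0,0.06],[0.055,0,0.08],[0.055,0,0.1],[0.055,0,0.115],[0.055,0,0.1265],[0.055,0,0.1265],[0.055,0,0.1265]],"rotation":[[0,0,-0.004],[0,0,-0.004],[0,0,-0.004],[0,0,-0.004],[0,0,-0.004],[0,0,-0.004],[0,0,-0.004],[0,0,-0.004]]}' 0.0918
python3 -c "
from h import *
go(641.1,-112.1,4,16.3)"
```

```text
time: 23.55
tool_pos: [641.0, -112.5, 4.9]
tcp_rot: [3.141, -0.001, 0.284]
contact_force: [0.3, -0.6, -0.3]
grip_width: 92.0
finger_force: 0.0
dp [0.0002, -0.0004, 0.0009] rot [0.0008, -0.0011, -0.0007] t 23.55
```

Next I grip the lid, lift it and work out the carry to (642.9, 267.4, −22.5°).

```bash
python3 -m pendant '{"dp":[[0,0,0.0005],[0,0,0.0005],[0,0,0.0005],[0,0,0.0005],[0,0,0.0005],[0,0,0.0005]],"rotation":[[0,0,0],[0,0,0],[0,0,0],[0,0,0],[0,0,0],[0,0,0]]}' 0.055 && python3 -m pendant '{"dp":[[0,0,0],[0,0,0],[0,0,-0.01],[0,0,-0.03],[0,0,-0.06],[0,0,-0.09],[0,0,-0.09],[0,0,-0.09]],"rotation":[[0,0,0],[0,0,0],[0,0,0],[0,0,0],[0,0,0],[0,0,0],[0,0,0],[0,0,0]]}'
python3 -c "
from h import *
go(642.9,267.4,94,-22.5)"
```

```text
time: 24.3
tool_pos: [640.6, -112.4, 3.9]
tcp_rot: [3.141, -0.0, 0.284]
contact_force: [0.2, 0.3, 3.1]
grip_width: 63.5
finger_force: 30.0
time: 25.3
tool_pos: [640.0, -112.2, 93.0]
tcp_rot: [-3.141, 0.001, 0.284]
contact_force: [-0.4, 0.4, -0.6]
grip_width: 63.4
finger_force: 30.0
dp [0.1091, -0.3636, -0.0009] rot [-0.0002, 0.0012, 0.6765] t 25.3
```

```bash
python3 -m pendant '{"dp":[[0.012,-0.04,-0.001],[0.027,-0.09,-0.001],[0.042,-0.14,-0.001],[0.057,-0.19,-0.001],[0.072,-0.24,-0.001],[0.087,-0.29,-0.001],[0.102,-0.34,-0.001],[0.109,-0.363,-0.001]],"rotation":[[0,0,0.08],[0,0,0.17],[0,0,0.26],[0,0,0.35],[0,0,0.44],[0,0,0.53],[0,0,0.62],[0,0,0.676]]}' && python3 -m pendant '{"dp":[[0,0,0],[0,0,0],[0,0,0.01],[0,0,0.02],[0,0,0.03],[0,0,0.03],[0,0,0.03]],"rotation":[[0,0,0],[0,0,0],[0,0,0],[0,0,0],[0,0,0],[0,0,0],[0,0,0]]}'
python3 -c "
from h import *
go(642.9,267.4,42,-22.5)"
```

```text
time: 26.3
tool_pos: [642.0, 269.6, 92.6]
tcp_rot: [3.14, 0.003, -0.392]
contact_force: [0.4, -0.2, -0.4]
grip_width: 63.6
finger_force: 30.0
time: 27.18
tool_pos: [643.7, 266.7, 64.8]
tcp_rot: [-3.141, -0.0, -0.392]
contact_force: [0.6, 0.5, -0.3]
grip_width: 63.0
finger_force: 30.0
dp [-0.001, -0.0004, 0.0228] rot [-0.0001, -0.0003, 0.0005] t 27.18
```

```bash
python3 -m pendant '{"dp":[[-0.0005,0,0.005],[-0.0005,0,0.01],[-0.0005,0,0.014],[-0.0005,0,0.018],[-0.0005,0,0.021],[-0.0005,0,0.0225],[-0.0005,0,0.0225],[-0.0005,0,0.0225]],"rotation":[[0,0,0],[0,0,0],[0,0,0],[0,0,0],[0,0,0],[0,0,0],[0,0,0],[0,0,0]]}'
```

```text
time: 28.18
tool_pos: [643.1, 266.8, 42.3]
tcp_rot: [-3.142, -0.0, -0.392]
contact_force: [-0.3, 0.3, -0.1]
grip_width: 63.4
finger_force: 30.0
```

```bash
python3 -m pendant '{"dp":[[0,0,0.0003],[0,0,0.0003],[0,0,0.0003],[0,0,0.0003],[0,0,0.0003],[0,0,0.0003]],"rotation":[[0,0,0],[0,0,0],[0,0,0],[0,0,0],[0,0,0],[0,0,0]]}' 0.0918 && python3 -m pendant '{"dp":[[0,0,-0.02],[0,0,-0.05],[-0.03,0,-0.08],[-0.055,0,-0.09],[-0.055,0,-0.09],[-0.055,0,-0.09],[-0.055,0,-0.09],[-0.055,0,-0.09]],"rotation":[[0,0,0],[0,0,0],[0,0,0],[0,0,0],[0,0,0],[0,0,0],[0,0,0],[0,0,0]]}'
python3 -c "
from h import *
look('orange',50,'w7')
view([449.7,-250.6],-60.2)"
```

```text
time: 28.92
tool_pos: [643.1, 266.8, 41.9]
tcp_rot: [3.142, -0.0, -0.392]
contact_force: [-0.3, 0.1, 0.1]
grip_width: 92.2
finger_force: 0.0
time: 29.92
tool_pos: [592.6, 287.3, 131.2]
tcp_rot: [3.141, 0.001, -0.393]
contact_force: [0.4, -0.0, 0.1]
grip_width: 92.0
finger_force: 0.0
[592.6 287.3 131.2] [ 1.7995e+02  4.0000e-02 -2.2510e+01] 29.925
orange [317. 114.] [644.9 266.3 -22.5  84.9  69.9   1.5]
dp [0.0305, 0.5181, 0.0016] rot [0.0008, 0.0003, 0.6578] t 29.98
```

View pics/w7.png

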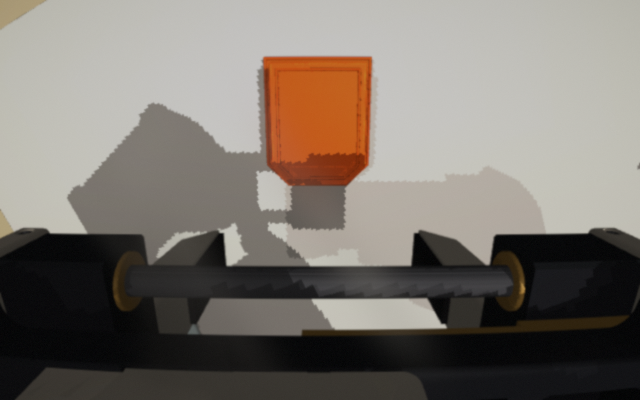

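The picture shows the orange lid flat and square on its block (317,114). Blue lid next.

```bash
python3 -m pendant '{"dp":[[0.004,0.06,0],[0.008,0.12,0],[0.012,0.18,0],[0.016,0.24,0],[0.02,0.3,0],[0.024,0.36,0],[0.028,0.42,0],[0.03,0.48,0]],"rotation":[[0,0,0],[0,0,0],[0,0,0],[0,0,0],[0,0,0],[0,0,0],[0,0,0],[0,0,0]]}' && python3 -m pendant '{"dp":[[0.001,0.038,0.001],[0.001,0.038,0.001],[0.001,0.038,0.001],[0.001,0.038,0.001],[0.001,0.038,0.001],[0.001,0.038,0.001],[0.001,0.038,0.001],[0.001,0.038,0.001]],"rotation":[[0,0,0.15],[0,0,0.3],[0,0,0.45],[0,0,0.6],[0,0,0.658],[0,0,0.658],[0,0,0.658],[0,0,0.658]]}'
python3 -c "
from h import *
look('blue',12,'w8')"
```

```text
time: 30.98
tool_pos: [435.9, -169.2, 132.1]
tcp_rot: [3.141, -0.001, -0.392]
contact_force: [0.7, -0.7, 0.9]
grip_width: 91.7
finger_force: 0.0
time: 31.98
tool_pos: [422.9, -202.7, 130.9]
tcp_rot: [3.142, -0.0, -1.05]
contact_force: [0.4, 0.4, 0.6]
grip_width: 91.9
finger_force: 0.0
[ 422.9 -202.7  130.9] [ 1.800e+02 -1.000e-02 -6.013e+01] 31.975
blue [319. 116.] [ 449.9 -250.9  -60.1   80.4   63.     0.9]
blue [154.  23.] [ 596.6 -246.1 -152.8  107.1   44.8    5.4]
```

View pics/w8.png

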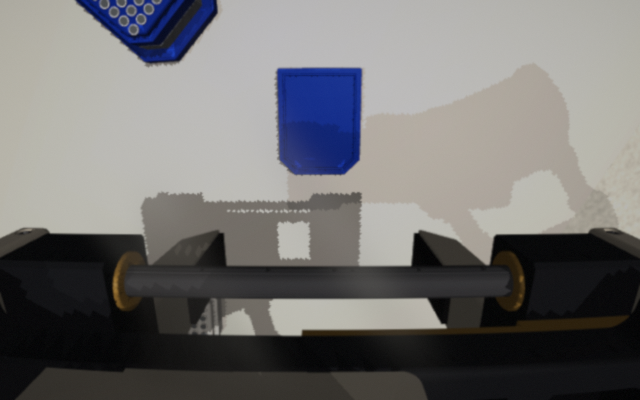

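The picture shows the blue lid at (319,116), chamfers towards the gripper, measured 80.4×63 mm.

```bash
python3 -c "
from h import *
go(449.9,-250.9,4,-60.1)"
```

```text
dp [0.0553, 0.0006, 0.1269] rot [0.0001, 0.0, -0.0008] t 32.02
```

```bash
python3 -m pendant '{"dp":[[0.055,0.0005,0.03],[0.055,0.0005,0.06],[0.055,0.0005,0.08],[0.055,0.0005,0.1],[0.055,0.0005,0.115],[0.055,0.0005,0.1265],[0.055,0.0005,0.1265],[0.055,0.0005,0.1265]],"rotation":[[0,0,0],[0,0,0],[0,0,0],[0,0,0],[0,0,0],[0,0,0],[0,0,0],[0,0,0]]}' 0.0918
python3 -c "
from h import *
go(449.9,-250.9,4,-60.1)"
```

```text
time: 33.02
tool_pos: [450.2, -250.9, 4.9]
tcp_rot: [-3.141, -0.001, -1.05]
contact_force: [-0.5, -0.9, -0.4]
grip_width: 91.8
finger_force: 0.0
dp [-0.0001, 0.0002, 0.0009] rot [-0.0004, -0.001, -0.0012] t 33.02
```

```bash
python3 -m pendant '{"dp":[[0,0,0.0005],[0,0,0.0005],[0,0,0.0005],[0,0,0.0005],[0,0,0.0005],[0,0,0.0005]],"rotation":[[0,0,0],[0,0,0],[0,0,0],[0,0,0],[0,0,0],[0,0,0]]}' 0.055 && python3 -m pendant '{"dp":[[0,0,0],[0,0,0],[0,0,-0.01],[0,0,-0.03],[0,0,-0.06],[0,0,-0.09],[0,0,-0.09],[0,0,-0.09]],"rotation":[[0,0,0],[0,0,0],[0,0,0],[0,0,0],[0,0,0],[0,0,0],[0,0,0],[0,0,0]]}'
python3 -c "
from h import *
go(612.2,-271.9,94,-13)"
```

```text
time: 33.78
tool_pos: [449.9, -250.7, 4.1]
tcp_rot: [-3.142, -0.0, -1.05]
contact_force: [-0.4, 0.5, 4.1]
grip_width: 63.6
finger_force: 30.0
time: 34.78
tool_pos: [449.4, -250.3, 93.4]
tcp_rot: [3.141, 0.001, -1.05]
contact_force: [-0.8, 0.5, -1.0]
grip_width: 63.8
finger_force: 30.0
dp [0.0998, -0.1305, -0.0008] rot [0.0, 0.001, -0.8233] t 34.77
```

```bash
python3 -m pendant '{"dp":[[0.012,-0.016,-0.001],[0.025,-0.033,-0.001],[0.038,-0.05,-0.001],[0.052,-0.068,-0.001],[0.066,-0.086,-0.001],[0.08,-0.104,-0.001],[0.092,-0.12,-0.001],[0.1,-0.1305,-0.001]],"rotation":[[0,0,-0.1],[0,0,-0.2],[0,0,-0.31],[0,0,-0.42],[0,0,-0.53],[0,0,-0.64],[0,0,-0.74],[0,0,-0.823]]}' && python3 -m pendant '{"dp":[[0,0,0],[0,0,0],[0,0,0.01],[0,0,0.02],[0,0,0.03],[0,0,0.03],[0,0,0.03]],"rotation":[[0,0,0],[0,0,0],[0,0,0],[0,0,0],[0,0,0],[0,0,0],[0,0,0]]}'
python3 -c "
from h import *
go(612.2,-271.9,42,-13)"
```

```text
time: 35.78
tool_pos: [612.8, -272.0, 92.7]
tcp_rot: [-3.141, 0.003, -0.224]
contact_force: [-0.6, 0.1, 0.2]
grip_width: 63.4
finger_force: 30.0
time: 36.65
tool_pos: [612.9, -272.6, 65.1]
tcp_rot: [3.141, -0.0, -0.227]
contact_force: [0.5, -0.3, 0.0]
grip_width: 63.3
finger_force: 30.0
dp [-0.0009, -0.0005, 0.0231] rot [0.0001, -0.0004, -0.0004] t 36.65
```

```bash
python3 -m pendant '{"dp":[[-0.0006,-0.0004,0.005],[-0.0006,-0.0004,0.01],[-0.0006,-0.0004,0.014],[-0.0006,-0.0004,0.018],[-0.0006,-0.0004,0.021],[-0.0006,-0.0004,0.023],[-0.0006,-0.0004,0.023],[-0.0006,-0.0004,0.023]],"rotation":[[0,0,0],[0,0,0],[0,0,0],[0,0,0],[0,0,0],[0,0,0],[0,0,0],[0,0,0]]}'
```

```text
time: 37.65
tool_pos: [612.3, -272.0, 42.1]
tcp_rot: [3.141, -0.0, -0.227]
contact_force: [-0.5, -0.4, 1.0]
grip_width: 63.7
finger_force: 30.0
```

```bash
python3 -m pendant '{"dp":[[0,0,0],[0,0,0],[0,0,0],[0,0,0],[0,0,0],[0,0,0]],"rotation":[[0,0,0],[0,0,0],[0,0,0],[0,0,0],[0,0,0],[0,0,0]]}' 0.0918 && python3 -m pendant '{"dp":[[0,0,-0.02],[0,0,-0.05],[-0.03,0,-0.08],[-0.055,0,-0.09],[-0.055,0,-0.09],[-0.055,0,-0.09],[-0.055,0,-0.09],[-0.055,0,-0.09]],"rotation":[[0,0,0],[0,0,0],[0,0,0],[0,0,0],[0,0,0],[0,0,0],[0,0,0],[0,0,0]]}'
python3 -c "
from h import *
look('blue',50,'w9')
c=vision.capture('scene');cv2.imwrite('pics/s9.png',cv2.resize(c['pixels'][100:340,180:500,::-1],None,fx=2.5,fy=2.5,interpolation=2))"
```

```text
time: 38.4
tool_pos: [612.3, -271.9, 41.9]
tcp_rot: [3.142, -0.0, -0.227]
contact_force: [-0.1, -0.6, 0.5]
grip_width: 91.9
finger_force: 0.0
time: 39.4
tool_pos: [558.9, -259.5, 131.1]
tcp_rot: [-3.141, 0.001, -0.227]
contact_force: [-0.3, 0.2, 0.4]
grip_width: 91.9
finger_force: 0.0
[ 558.9 -259.5  131.1] [-1.7999e+02  5.0000e-02 -1.3010e+01] 39.4
blue [318. 113.] [ 614.6 -272.3  -12.9   84.9   69.4    1.4]
```

View pics/w9.png

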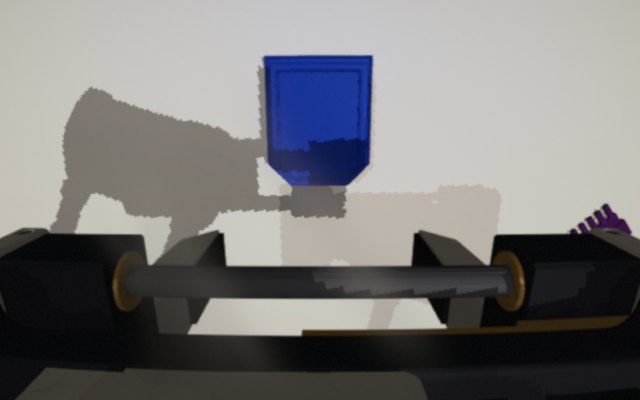

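View pics/s9.png

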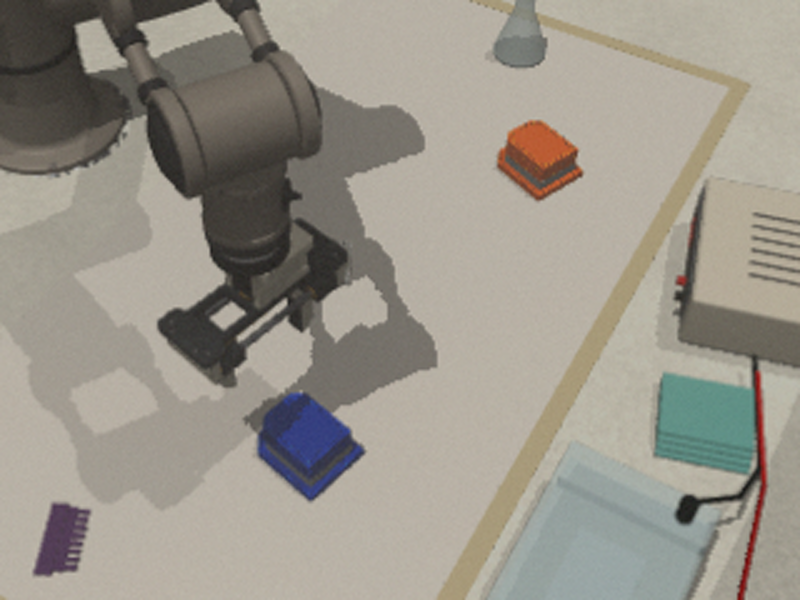

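Both stacks sit square and level: blue at about (310,445) and orange at about (540,160) in the scene crop, with an even aluminium band below each plate. The flask and comb are in place, and the robot is clear of everything.

```bash
python3 -c "
from plant import workorder
print(workorder.close_job())"
```

```text
the job is handed in; nothing more can be done
None
```

The blue and orange plates are seated on their own cooling blocks and closed with their matching lids, chamfers aligned; I handed the job in at about 39 s, with the flask and comb seen in place and the spare plate (hidden by the arm in the last pictures) never handled.

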